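Lay the porcelain tile on the mixer and set its run time

TASK

Lay the loose white porcelain tile, wells up, in the middle of the mixer's rubber pad and square with it; then pull the mixer's sprung timer tab out to the long line of its scale and leave it there. The tile is brittle and the platform is on soft springs: squeeze the tile with no more than about 10 N, and set it down gently, never dropping it or pushing the platform down to its stop. Do not disturb the three dropper vials.

Things in the scene. Friction and masses are not known exactly. Their poses are not given: they have to be found in the camera images.
- tile: loose white porcelain blood-grouping tile lying flat on the bench, wells up: 60 mm (its x) by 92 mm (its y) by 12 mm thick, 12 shallow wells painted on its flat top, about 160 g; origin: centre of its underside, z up. Best taken across its 60 mm width (along its x). A stack of three like it at the side of the bench, to the robot's left (+y), is stock, fixed, not to be used
- mixer: fixed low grey mixer, a box 200 x 200 mm on four feet, flat deck 55 mm above the bench; origin: on the bench under its middle; its front faces its -x. The sprung platform is on the rear half of the deck, the timer on the front half
- platform_top (a point): centre of the top face of the black rubber pad (80 mm along mixer x, 112 mm along mixer y; the metal plate under it 98 x 130 mm, its top 3 mm lower), 40 mm behind the mixer's middle, 75 mm above the bench; moves down with the platform. Axes as the mixer's: the tile's 92 mm side goes along mixer y
- platform (a joint): how far the sprung platform is pushed down, m: 0 free, 0.012 on its stop, where it carries about 6 N; the tile alone sinks it by 0.5 to 3 mm
- timer (a joint): how far the timer tab is pulled out along mixer +y, m: range 0 to 0.07; the four black scale lines are at 0, 0.02, 0.04 (the long line, 68 mm; the others 36 mm) and 0.06. A spring and a brake resist with about 3 to 5 N; it stays where it is let go
- timer_grip (a point): point in the upright metal timer tab, 10 mm below its top and 35 mm above the deck. The tab is 22 mm (mixer x) by 12 mm (mixer y), its top 45 mm above the deck, its foot 3 mm above it; it slides along a flat steel rail, 3 mm high, from a black spring housing 14 mm high, whose face is 42 mm to -y of the tab's centre when the timer reads 0. Axes as the mixer's
- long_line (a point): middle of the long scale line on the deck, where the middle of the tab is to stand; axes as the mixer's
- vial_a: dropper vial, brown glass with a paper label and black dropper cap, 25 mm in diameter, 72 mm tall, standing upright on the bench; origin: centre of its underside; in the middle of the bench, between tile and mixer, the nearer one
- vial_b: dropper vial, brown glass with a paper label and black dropper cap, 25 mm in diameter, 72 mm tall, standing upright on the bench; origin: centre of its underside; in the middle of the bench, between tile and mixer, the farther one
- vial_c: dropper vial, brown glass with a paper label and black dropper cap, 25 mm in diameter, 72 mm tall, standing upright on the bench; origin: centre of its underside; about 100 mm from the tile's middle, off one of its short ends

How it is judged:
On the way, in this order (a step that is already met when the one before it is completed fails the run):
1. the tile lies released on the middle of the pad, square with it (horizontal distance between tile and platform_top below 0.015 m and z of tile in the frame of platform_top between -0.004 and 0.004 m and angle between the y axis of tile and the y axis of mixer, either way round below 0.17 rad and angle between tile's own z axis and vertical below 0.08 rad and linear speed of tile below 0.03 m/s and contact force between the fingers and tile below 0.1 N), for 0.3 s.
2. the timer tab stands at the long line, released (value of joint timer between 0.034 and 0.046 m and contact force between the fingers and mixer below 0.1 N), for 0.3 s.
At the end, for the whole second after the job is handed in: The tile lies flat and still on the rubber pad, wells up, its middle within 15 mm of the pad's middle and its long side within 10 degrees of mixer y; the timer tab stands within 6 mm of the long line; both are released (all of step 1 and all of step 2); the robot touches nothing.
It fails at once if the tile is squeezed or struck by the fingers (more than 20 N on a finger, 40 N over both) (contact force between the fingers and tile above 40 N).
It fails at once if the tile is let go in the air, more than 12 mm above the pad or the bench (lying loose anywhere but on the pad or the bench counts too) (contact force between the fingers and tile below 0.1 N and height (world z) of tile above 0.012 m and not (horizontal distance between tile and platform_top below 0.05 m and z of tile in the frame of platform_top below 0.012 m)).
It fails at once if the platform is pushed down more than 10.5 mm, nearly to its stop (value of joint platform above 0.0105 m).
It fails at once if the tile strikes the mixer with more than 30 N (contact force between tile and mixer above 30 N).
It fails at once if a dropper vial is moved by more than 30 mm or knocked over (distance of any of vial_a, vial_b, vial_c from where it was at the start of the episode above 0.03 m or angle between any of vial_a, vial_b, vial_c's own z axis and vertical above 0.6 rad).
It also fails if it takes over 64 s, if anything falls off the work surface, if the arm or the gripper's body presses on something with over 40 N, if the wrist force passes 120 N, or if a joint passes its speed limit or range.

ROBOT

A 6-joint arm with a two-finger parallel gripper is mounted at the origin on the work surface. World frame = base frame: x ahead of the robot, y to its left, z up, the work surface at z = 0. Lengths are in m, angles in rad, forces in N, time in s.
With the tool pointing down it reaches from about 0.35 to 0.975 m from the base axis. Payload 17.4 kg.
Tool frame: the origin (TCP) lies on the front face of the gripper's body, between the roots of the fingers; the fingertips stand 73 mm ahead of it and the grasp point (between the pads) lies 54 mm ahead of it; z points along the fingers, y is the line along which they close (so a half turn about z gives the same grasp; the last joint's range is limited). The gripper opens to 85 mm and grips with 20 to 120 N. Pads are 22 mm wide; open, the fingers measure 114 mm over their backs; the gripper's body (76 mm by 85 mm) begins 54 mm behind the grasp point. The pads swing forward as they close: fully open they stand 13 mm farther back than shut.
Start: joints at [1.09, 0.116, 1.442, -0, 1.584, -0.038], TCP at [0.289, 0.61, 0.304] pointing down, gripper open.
Joint ranges: [-2.83, 2.83], [-0.83, 2.19], [0.07, 2.5], [-1.14, 4.28], [0.01, 3], [-2.97, 2.97]. Speed limits (rad/s): [1.89, 1.89, 2.22, 3.14, 3.14, 3.14].

INTERFACE

Orientations are given as a rotation vector (axis times angle).
In Python, from plant import state, snapshot, ticket gives the robot as it stands.
- The arm moves only by the tool apply_moves, never from a script. Its argument "targets" is a list of rows, each a list of 3 entries, a list of its own where there are three numbers: the shift along the tool's x, y, z in units of 0.04 m (1.0 is 0.04 m), then the turn, a rotation vector about the tool's x, y, z in units of 4 degrees (1.0 is 4 degrees), then the opening, from -1 (shut) to 1 (fully open). In form: [[[tx, ty, tz], [wx, wy, wz], gripper], ...]. A call has 1 to 10 rows; each row shifts and turns the commanded pose from where the row before left it, along the tool's axes as they then stand; what a row does not reach is not made up. A row lasts 1/12 s, in which the tool goes at most 41.7 mm and 7.16 degrees, less where a joint would pass 70% of its speed; a pose out of reach is approached as far as the arm can. A call with a number of a shift or a turn outside -1 to 1 is refused whole. A call with a gripper value outside its range is refused whole. The fingers move at their own pace and stop on an object; "newtons" is the grip in N (left out, the last holds). Time passes only in rows, so rows that do not move let the fingers close. It gives the time, the measured TCP pose, the force, the opening and the grip force at its end, in the units of the state.
- state(): the state, without advancing time (a new reading comes with each control period).
- snapshot(name): name is "scene" or "side" or "wrist"; returns a dict with "pixels" (420x560x3 uint8, red, green, blue), "depth" (420x560 float32, m along the optical axis (not along the pixel's ray), 0 where there is no reading), "mtx" (3x3 intrinsics, pixels), "R" (3x3) and "t" (3): a world point X has camera coordinates R X + t. Camera axes: x right, y down, z forward; pixel columns grow to the right and rows downward; lengths in m; the calibration is good to about 2 mm. A picture is of the moment at which its call begins.
- ticket.job_done(): hands the job in; it is judged then, once.
The state is a dict: "time_s": time; "q": joint angles; "joint_velocities": joint speeds; "joint_torque": joint torques, N m; "position": TCP position; "eef_rot": TCP orientation; "wrist_force": force on the tool from outside, world axes, zero at the start; "wrist_torque": the same for the moment, N m; "width": opening from 0.0 (shut) to 1.0 (fully open); "finger_force": force on a finger pad.
Only numpy, scipy, OpenCV 4.12 (cv2) and the standard library are available. Lean on these libraries where they do the work, as an engineer would, in place of code of your own. Each camera call takes 0.05 s, during which the arm holds its last target. There are 200 camera calls.

## Working session

There is one attempt and no reset: what is moved stays moved. The work goes in short steps, Python scripts to look and compute and a tool call to move; the robot and the scene stay as the last step left them, time stands still between calls to the robot, and variables do not carry over. Pictures are saved under pics/ and viewed, at most 10 in all, crops included, and the job is handed in when it is done.

Besides the shell and the picture viewer there is one more tool, called by a JSON object that holds its "method" and its "body", one argument or row to a line. apply_moves: Moves the arm, as the interface text tells. Its arguments: {"type":"object","properties":{"targets":{"type":"array","items":{"type":"array"}},"newtons":{"type":"number"}},"required":["targets"]}

```bash
mkdir -p pics; ls; cat > h.py <<'E'
import numpy as np, cv2
from plant import state, snapshot, ticket
def save(n,f):
    s=snapshot(n); cv2.imwrite(f'pics/{f}.png',s['pixels'][...,::-1]); np.savez(f'pics/{f}.npz',**s); return s
def cloud(s):
    d=s['depth']; v,u=np.mgrid[:d.shape[0],:d.shape[1]]
    K=s['mtx']; p=np.stack([(u-K[0,2])/K[0,0]*d,(v-K[1,2])/K[1,1]*d,d],-1)
    w=(p-s['t'])@s['R']; w[d==0]=np.nan; return w
E
python3 - <<'E'
from h import *
print(state())
a=save('scene','s1'); b=save('side','d1'); c=save('wrist','w1')
for s in(a,b,c): print(s['mtx'][0],-s['R'].T@s['t'], s['R'][2])
cv2.imwrite('pics/two.png',cv2.resize(np.hstack([a['pixels'],b['pixels']])[...,::-1],(800,300)))
E
```

```text
pics
{'time_s': 0.0, 'q': array([ 1.09016747e+00,  1.16499123e-01,  1.44226107e+00,  3.16562040e-05,
        1.58400722e+00, -3.78287426e-02]), 'joint_velocities': array([ 1.40520077e-03,  2.32663417e-03, -5.27558682e-04, -3.35794533e-04,
        9.32797887e-05, -1.31559862e-03]), 'joint_torque': array([ 1.74714049e-03, -7.31995654e+01, -6.32476473e+01,  6.48365994e-05,
        6.41293256e-03, -4.79978638e-06]), 'position': array([0.2891891 , 0.60979801, 0.30315587]), 'eef_rot': array([-6.89806729e-01, -3.06458541e+00,  1.77071822e-03]), 'wrist_force': array([-0.11039871,  0.85089327, -0.38820624]), 'wrist_torque': array([-0.01527009, -0.01004684, -0.01364364]), 'finger_force': 0.0, 'width': 1.001462294098389}
[410.65879023   0.         282.05823633] [1.11432063 0.52664389 0.60550729] [-0.58998945 -0.53748901 -0.60250976]
[449.40902602   0.         285.79139607] [ 0.13649311 -0.3789646   0.57622136] [ 0.56541103  0.53484311 -0.62789586]
[339.39968412   0.         283.12955995] [0.22599193 0.63856187 0.37260761] [ 0.24805387 -0.11936088 -0.96136479]
```

View pics/s1.png

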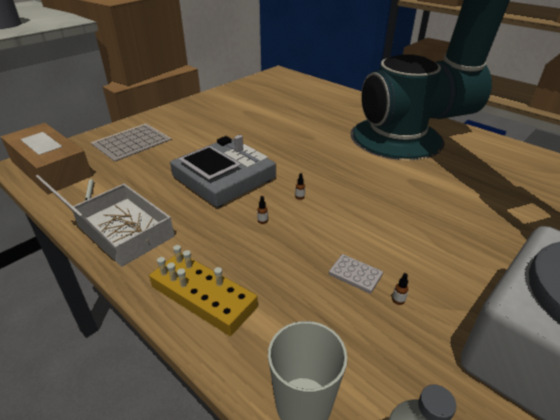

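View pics/d1.png

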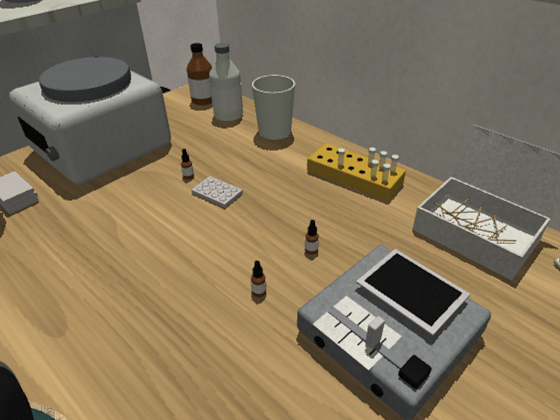

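Scene view: tile at (356,273), vials at (300,187), (262,210) and (401,289), mixer around (223,168). Side view: tile at (217,191), pad at (412,287), tab at (375,330), spring housing at (415,371), vials at (258,280), (312,238) and (187,165). Next I'll measure these with depth from both views.

```bash
cat > m.py <<'E'
from h import *
def reg(W,px,n,P,r,zlo,zhi,cond=None):
    m=(np.hypot(W[...,0]-P[0],W[...,1]-P[1])<r)&(W[...,2]>zlo)&(W[...,2]<zhi)
    if cond is not None: m&=cond(px.astype(int))
    p=W[m]
    if len(p)<8: print(n,'few',len(p)); return
    (c,sz,a)=cv2.minAreaRect((p[:,:2]*1000).astype(np.float32))
    print(n,len(p),'rect c',np.round(c,1),'sz',np.round(sz,1),'ang',round(a,1),'mean',np.round(p.mean(0)*1000,1),'zmed',round(np.median(p[:,2])*1000,1),'zmax',round(p[:,2].max()*1000,1))
if __name__=='__main__':
  C={'s1':dict(tile=(356,273),va=(300,187),vb=(262,210),vc=(401,289),pad=(210,163),tab=(238,143)),
   'd1':dict(tile=(217,191),va=(258,283),vb=(312,240),vc=(187,168),pad=(412,287),tab=(375,330))}
  for f in C:
    s=np.load(f'pics/{f}.npz'); W=cloud(s); px=s['pixels']; print(f)
    for n,(u,v) in C[f].items():
        P=np.nanmedian(W[v-2:v+3,u-2:u+3].reshape(-1,3),0); print(n,np.round(P*1000,1),end=' | ')
        if n=='tile': reg(W,px,n,P,.07,.008,.02)
        if n[0]=='v': reg(W,px,n,P,.035,.02,.09); 
        if n=='pad': reg(W,px,n,P,.1,.068,.08,lambda c:c.max(-1)<60); reg(W,px,'plate',P,.1,.066,.082); reg(W,px,'deck',P,.2,.050,.060); reg(W,px,'allmix',P,.2,.03,.11)
        if n=='tab': reg(W,px,n,P,.03,.085,.11)
E
python3 m.py
```

```text
s1
tile [593.3 251.7  13.1] | tile 1070 rect c [587.2 247.6] sz [63.3 92.2] ang 9.2 mean [589.8 249.7  12.9] zmed 13.0 zmax 17.5
va [467.   -3.9  37.1] | va 147 rect c [463.2  -5.2] sz [18.4 22.8] ang 44.7 mean [464.5  -4.8  41.5] zmed 38.6 zmax 72.5
vb [599.4  -4.1  39.3] | vb 163 rect c [594.8  -6.6] sz [21.2 22.2] ang 52.9 mean [596.6  -5.2  43. ] zmed 39.7 zmax 72.4
vc [594.3 346.5  39. ] | vc 269 rect c [588.8 344.7] sz [20.6 24.6] ang 11.9 mean [591.1 346.1  42.8] zmed 39.9 zmax 72.7
pad [ 585.9 -198.3   76.6] | pad 703 rect c [ 577.9 -212.4] sz [111.6  79.2] ang 86.9 mean [ 579.7 -209.7   76. ] zmed 76.1 zmax 79.0
plate 1086 rect c [ 576.4 -214.2] sz [133.7 100.2] ang 86.5 mean [ 580.2 -206.8   75.2] zmed 75.5 zmax 79.0
deck 2118 rect c [ 601.7 -159.5] sz [316.6 337.1] ang 89.8 mean [ 557.9 -177.1   55.8] zmed 56.0 zmax 60.0
allmix 4443 rect c [ 609.8 -158.3] sz [316.2 345.8] ang 85.6 mean [ 573.5 -181.4   58.2] zmed 56.3 zmax 103.8
tab [ 476.8 -214.8   83.8] | tab 60 rect c [ 471.7 -218.6] sz [15.7 22.2] ang 79.0 mean [ 473.  -216.6   95.3] zmed 96.1 zmax 103.8
d1
tile [583.2
[... 371 characters left out ...]
 27.9] | vc 183 rect c [581.5 338.5] sz [18.3 24.2] ang 65.8 mean [580.8 338.3  41.1] zmed 37.7 zmax 70.8
pad [ 573.  -215.    74.6] | pad 3308 rect c [ 571.3 -217.2] sz [119.2  92.6] ang 87.2 mean [ 573.1 -217.    74.3] zmed 74.3 zmax 77.1
plate 4816 rect c [ 549.9 -212.3] sz [131.1 150. ] ang 86.2 mean [ 569.5 -218.5   73.5] zmed 73.8 zmax 81.8
deck 10822 rect c [ 603.9 -166.2] sz [297.4 337.6] ang 87.2 mean [ 509.5 -221.4   54.4] zmed 54.4 zmax 60.0
allmix 18975 rect c [ 603.1 -166.2] sz [299.1 339.7] ang 87.0 mean [ 526.2 -223.6   58.6] zmed 54.9 zmax 101.2
tab [ 460.5 -224.8   96.7] | tab 229 rect c [ 469.4 -220.4] sz [11.8 23.3] ang 87.1 mean [ 466.5 -221.3   95.7] zmed 98.1 zmax 101.2
```

```bash
python3 - <<'E'
from h import *
A=np.array([.289,.610]);B=np.array([.586,.247]);Pd=np.array([.575,-.215])
for f in('s1','d1'):
    W=cloud(np.load(f'pics/{f}.npz'))
    for a,b in((A,B),(B,Pd)):
        t=np.clip(((W[...,:2]-a)@(b-a))/((b-a)@(b-a)),0,1)
        d=np.linalg.norm(W[...,:2]-a-t[...,None]*(b-a),axis=-1)
        m=(d<.11)&(W[...,2]>.02)
        for k in range(5):
            q=W[m&(t>=k/5)&(t<=(k+1)/5)]
            print(f,k,len(q), np.round(np.percentile(q[:,2],99.),3) if len(q) else '')
E
```

```text
s1 0 0 
s1 1 354 0.162
s1 2 603 0.191
s1 3 0 
s1 4 269 0.071
s1 0 269 0.071
s1 1 0 
s1 2 181 0.071
s1 3 837 0.058
s1 4 2967 0.094
d1 0 1580 0.159
d1 1 3402 0.189
d1 2 3573 0.187
d1 3 0 
d1 4 183 0.07
d1 0 183 0.07
d1 1 0 
d1 2 268 0.07
d1 3 366 0.056
d1 4 11893 0.084
```

{"method": "apply_moves", "body": {
  "targets": [
    [[0,0,0],[0,0,1],1],
    [[0,0,0],[0,0,1],1]
  ],
  "newtons": 20
}}

```text
time_s: 0.32
position: [0.2892, 0.6099, 0.3035]
eef_rot: [-0.906, -3.008, 0.001]
wrist_force: [-0.2, 0.4, 0.1]
width: 1.0
finger_force: 0.0
```

{"method": "apply_moves", "body": {
  "targets": [
    [[-0.93,-0.29,0],[0,0,0],1],
    [[-0.93,-0.29,0],[0,0,0],1],
    [[-0.93,-0.29,0],[0,0,0],1],
    [[-0.93,-0.29,0],[0,0,0],1],
    [[-0.93,-0.29,0],[0,0,0],1],
    [[-0.93,-0.29,0],[0,0,0],1],
    [[-0.93,-0.29,0],[0,0,0],1],
    [[-0.93,-0.29,0],[0,0,0],1],
    [[-0.93,-0.29,0],[0,0,0],1],
    [[-0.93,-0.29,0],[0,0,0],1]
  ]
}}

```text
time_s: 1.15
position: [0.5369, 0.3067, 0.3038]
eef_rot: [-0.902, -3.009, 0.0]
wrist_force: [-0.2, 0.8, -0.0]
width: 0.996
finger_force: 0.0
```

{"method": "apply_moves", "body": {
  "targets": [
    [[0,0,0],[0,0,1],1],
    [[0,0,0],[0,0,1],1],
    [[0,0,0],[0,0,1],1],
    [[0,0,0],[0,0,1],1],
    [[0,0,0],[0,0,1],1],
    [[0,0,0],[0,0,1],1],
    [[0,0,0],[0,0,1],1],
    [[0,0,0],[0,0,1],1],
    [[0,0,0],[0,0,1],1],
    [[0,0,0],[0,0,1],1]
  ]
}}

```text
time_s: 1.98
position: [0.536, 0.3084, 0.3036]
eef_rot: [-1.881, -2.516, 0.001]
wrist_force: [0.2, 0.9, -0.8]
width: 0.999
finger_force: 0.0
```

{"method": "apply_moves", "body": {
  "targets": [
    [[0,0,0],[0,0,1],1],
    [[0,0,0],[0,0,0.9],1],
    [[0,0,0],[0,0,0],1],
    [[0,0,0],[0,0,0],1]
  ]
}}

```text
time_s: 2.32
position: [0.5361, 0.3084, 0.3037]
eef_rot: [-2.037, -2.391, 0.0]
wrist_force: [1.3, -0.5, -0.5]
width: 1.001
finger_force: 0.0
```

```bash
python3 - <<'E'
from h import *; from m import reg
s=save('wrist','w2'); W=cloud(s); st=state(); print(st['position'],st['eef_rot'],-s['R'].T@s['t'])
P=np.array([.586,.247]); reg(W,s['pixels'],'tile',P,.07,.007,.02)
reg(W,s['pixels'],'white',P,.09,.004,.02,lambda c:c.min(-1)>110)
E
```

```text
[0.53606549 0.3084065  0.30377649] [-2.03685705e+00 -2.39175356e+00  2.44871285e-04] [0.52488092 0.37613109 0.37307409]
tile 4005 rect c [587.2 246.8] sz [60.  91.5] ang 9.6 mean [586.3 248.6  11.5] zmed 11.5 zmax 14.7
white 4021 rect c [583.5 268.4] sz [ 60.  135.5] ang 9.6 mean [586.4 248.9  11.5] zmed 11.5 zmax 19.7
```

View pics/w2.png

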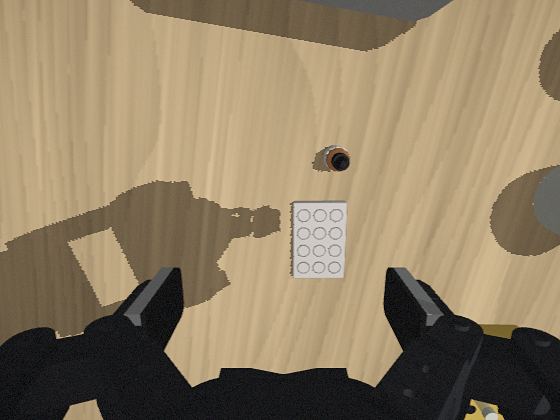

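Wrist view: tile at (319,240), square in the image, with vial_c at (338,160). The three views agree on the tile centre, about (587,247).

{"method": "apply_moves", "body": {
  "targets": [
    [[-0.57,0.34,0],[0,0,0],1],
    [[-0.57,0.34,0],[0,0,0],1],
    [[-0.58,0.34,0],[0,0,0],1],
    [[0,0,0.8],[0,0,0],1],
    [[0,0,0.9],[0,0,0],1],
    [[0,0,0.9],[0,0,0],1],
    [[0,0,0.9],[0,0,0],1],
    [[0,0,0.6],[0,0,0],1],
    [[0,0,0.4],[0,0,0],1],
    [[0,0,0.2],[0,0,0],1]
  ]
}}

```text
time_s: 3.2
position: [0.5863, 0.2465, 0.113]
eef_rot: [-2.036, -2.39, 0.005]
wrist_force: [-0.2, -0.4, -0.3]
width: 1.004
finger_force: 0.0
```

{"method": "apply_moves", "body": {
  "targets": [
    [[0,0,0],[0,0,0],1],
    [[0,0,0],[0,0,0],1]
  ]
}}

```text
time_s: 3.37
position: [0.5874, 0.247, 0.1166]
eef_rot: [2.039, 2.39, 0.001]
wrist_force: [0.2, 0.2, -0.5]
width: 1.002
finger_force: 0.0
```

```bash
python3 - <<'E'
from h import *; from m import reg
s=save('wrist','w3'); W=cloud(s); st=state(); print(st['position'],st['eef_rot'])
P=np.array([.586,.247]); reg(W,s['pixels'],'tile',P,.06,.007,.02)
E
```

```text
[0.58770706 0.24704685 0.11734734] [2.03845395e+00 2.38941161e+00 2.21010719e-03]
tile 16838 rect c [587.  246.5] sz [60.3 91.9] ang 9.5 mean [586.4 250.1  11.5] zmed 11.6 zmax 14.6
```

View pics/w3.png

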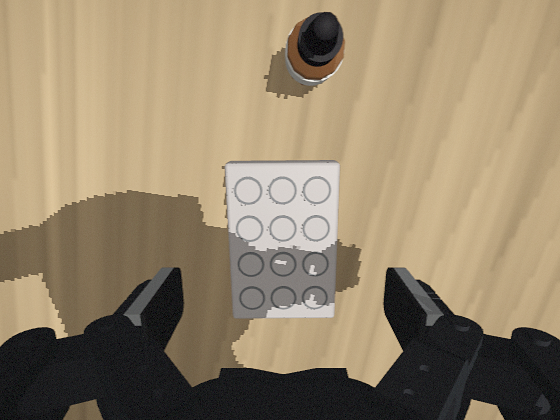

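Tile at (283,240), centred between the fingers at (165,295) and (400,295).

{"method": "apply_moves", "body": {
  "targets": [
    [[0,0,0.4],[0,0,0],1],
    [[0,0,0.4],[0,0,0],1],
    [[0,0,0.2],[0,0,0],1],
    [[0,0,0.1],[0,0,0],1],
    [[0,0,0.05],[0,0,0],1],
    [[0,0,0],[0,0,0],1],
    [[0,0,0],[0,0,0],0.5],
    [[0,0,0],[0,0,0],0.5],
    [[0,0,0],[0,0,0],0.5]
  ]
}}

```text
time_s: 4.17
position: [0.5874, 0.2469, 0.0706]
eef_rot: [2.039, 2.389, 0.001]
wrist_force: [0.6, -0.4, 0.1]
width: 0.753
finger_force: 0.0
```

{"method": "apply_moves", "body": {
  "targets": [
    [[0,0,0],[0,0,0],0.44],
    [[0,0,0],[0,0,0],0.44]
  ]
}}

```text
time_s: 4.33
position: [0.5873, 0.2469, 0.0702]
eef_rot: [2.04, 2.389, 0.0]
wrist_force: [-0.4, -0.2, -0.9]
width: 0.721
finger_force: 0.0
```

{"method": "apply_moves", "body": {
  "targets": [
    [[0,0,0],[0,0,0],0.41],
    [[0,0,0],[0,0,0],0.41]
  ]
}}

```text
time_s: 4.5
position: [0.5871, 0.2469, 0.0699]
eef_rot: [-2.04, -2.389, 0.0]
wrist_force: [-0.2, 0.5, 0.7]
width: 0.706
finger_force: 0.2
```

{"method": "apply_moves", "body": {
  "targets": [
    [[0,0,0],[0,0,0],0.4],
    [[0,0,0],[0,0,0],0.4]
  ]
}}

```text
time_s: 4.67
position: [0.5872, 0.2469, 0.07]
eef_rot: [-2.04, -2.389, 0.0]
wrist_force: [-2.1, -0.2, 2.5]
width: 0.701
finger_force: 5.7
```

{"method": "apply_moves", "body": {
  "targets": [
    [[0,0,0],[0,0,0],0.39],
    [[0,0,0],[0,0,0],0.39]
  ]
}}

```text
time_s: 4.83
position: [0.5872, 0.2469, 0.0701]
eef_rot: [-2.04, -2.389, 0.0]
wrist_force: [-3.4, -1.0, 4.1]
width: 0.694
finger_force: 14.5
```

{"method": "apply_moves", "body": {
  "targets": [
    [[0,0,0],[0,0,0],0.397],
    [[0,0,0],[0,0,0],0.397]
  ]
}}

```text
time_s: 5.0
position: [0.5872, 0.2469, 0.07]
eef_rot: [-2.04, -2.389, 0.0]
wrist_force: [-2.5, -0.2, 4.1]
width: 0.7
finger_force: 11.7
```

{"method": "apply_moves", "body": {
  "targets": [
    [[0,0,-0.1],[0,0,0],0.397],
    [[0,0,-0.2],[0,0,0],0.397],
    [[0,0,-0.2],[0,0,0],0.397],
    [[0,0,-0.1],[0,0,0],0.397],
    [[0,0,0],[0,0,0],0.397]
  ]
}}

```text
time_s: 5.42
position: [0.5877, 0.2471, 0.0956]
eef_rot: [2.039, 2.389, 0.003]
wrist_force: [0.0, -0.4, -2.6]
width: 0.695
finger_force: 11.1
```

```bash
python3 - <<'E'
from h import *; from m import reg
for n in('wrist','side'):
  s=save(n,n+'4'); W=cloud(s)
  P=np.array([.587,.247]); reg(W,s['pixels'],'tile',P,.055,.02,.05,lambda c:(c.min(-1)>90)); reg(W,s['pixels'],'low',P,.055,.006,.02,lambda c:(c.min(-1)>90)&(np.ptp(c,axis=-1)<25))
E
```

```text
tile 26833 rect c [591.1 247.9] sz [80.2 91.1] ang 9.1 mean [586.8 254.5  37. ] zmed 37.1 zmax 50.0
low few 0
tile 367 rect c [585.4 246.4] sz [61.7 93. ] ang 9.7 mean [588.3 238.3  34.8] zmed 35.4 zmax 38.4
low few 0
```

View pics/wrist4.png

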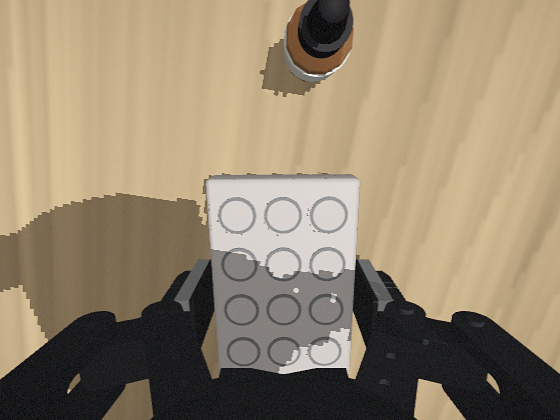

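The tile is held level and centred (wells around (283,285)), its underside about 24 mm up. Next I'll refine the pad, tab and line positions by casting rays onto known planes in both fixed views.

```bash
cat > pl.py <<'E'
from h import *
def plane(s,uv,z):
    r=np.c_[uv,np.ones(len(uv))]@np.linalg.inv(s['mtx']).T@s['R']; c=-s['R'].T@s['t']
    return (c+r*((z-c[2])/r[:,2])[:,None])[:,:2]*1000
E
python3 - <<'E'
from pl import *
for f,uv in(('s1',(210,163)),('d1',(412,287))):
    s=dict(np.load(f'pics/{f}.npz')); px=s['pixels']; k=(px.max(-1)<50).astype(np.uint8)
    _,L=cv2.connectedComponents(k,connectivity=4); m=L==L[uv[1],uv[0]]
    v,u=np.nonzero(m); p=plane(s,np.c_[u,v],.075); print(f,len(p),cv2.minAreaRect(p.astype(np.float32)),p.mean(0))
s=dict(np.load('pics/d1.npz')); im=s['pixels'][280:400,300:450,::-1]
cv2.imwrite('pics/crop.png',cv2.resize(im,None,fx=5,fy=5,interpolation=cv2.INTER_CUBIC))
E
```

```text
s1 693 ((577.5265502929688, -212.59947204589844), (110.40284729003906, 77.28498840332031), 86.79480743408203) [ 578.51049448 -211.07462378]
d1 3297 ((574.2398071289062, -214.86744689941406), (111.8719711303711, 79.80713653564453), 86.90560150146484) [ 572.78845233 -217.21940304]
```

View pics/crop.png

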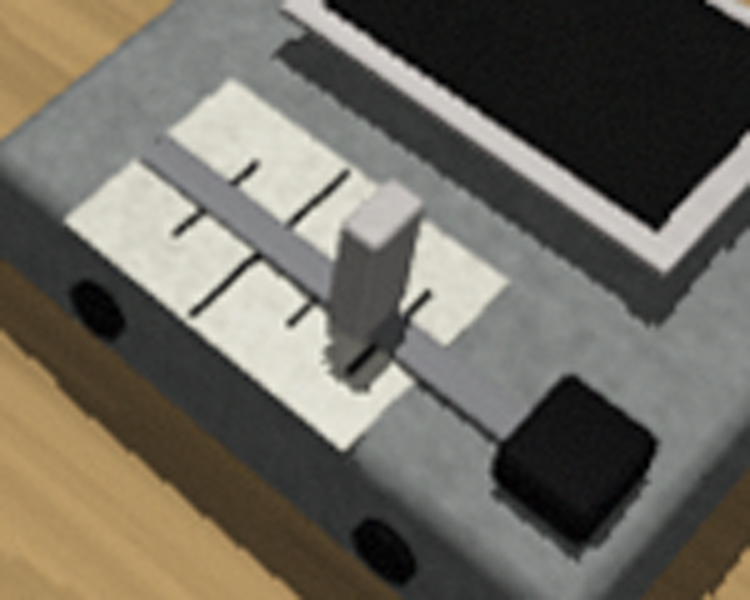

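{"method": "apply_moves", "body": {
  "targets": [
    [[0,0,-0.5],[0,0,0],0.4],
    [[0,0,-0.7],[0,0,0],0.4],
    [[0,0,-0.7],[0,0,0],0.4],
    [[0,0,-0.7],[0,0,0],0.4],
    [[0,0,-0.6],[0,0,0],0.4],
    [[0,0,-0.5],[0,0,0],0.4],
    [[0,0,-0.2],[0,0,0],0.4]
  ]
}}

```text
time_s: 6.1
position: [0.5876, 0.247, 0.2529]
eef_rot: [2.039, 2.388, 0.004]
wrist_force: [0.7, -0.7, -1.7]
width: 0.701
finger_force: 7.4
```

The tab reads 0: its foot sits on the shortest line nearest the housing. The long line runs from crop (348,172) to (190,314). Pad centre is about (575.9, -213.7), with mixer x at -3.15°.

{"method": "apply_moves", "body": {
  "targets": [
    [[-0.4,-0.08,0],[0,0,0],0.4],
    [[-0.7,-0.13,0],[0,0,0],0.4],
    [[-0.8,-0.15,0],[0,0,0],0.4],
    [[-0.8,-0.15,0],[0,0,0],0.4],
    [[-0.8,-0.15,0],[0,0,0],0.4],
    [[-0.8,-0.15,0],[0,0,0],0.4],
    [[-0.8,-0.15,0],[0,0,0],0.4],
    [[-0.8,-0.15,0],[0,0,0],0.4],
    [[-0.8,-0.15,0],[0,0,0],0.4],
    [[-0.8,-0.15,0],[0,0,0],0.4]
  ]
}}

```text
time_s: 6.93
position: [0.5776, -0.0603, 0.2481]
eef_rot: [-2.039, -2.388, 0.002]
wrist_force: [-0.1, 0.4, -2.4]
width: 0.702
finger_force: 7.4
```

{"method": "apply_moves", "body": {
  "targets": [
    [[-0.8,-0.15,0],[0,0,0],0.4],
    [[-0.8,-0.15,0],[0,0,0],0.4],
    [[-0.8,-0.15,0],[0,0,0],0.4],
    [[-0.7,-0.13,0],[0,0,0],0.4],
    [[-0.5,-0.1,0],[0,0,0],0.4],
    [[-0.22,-0.08,0],[0,0,0.3],0.4],
    [[0,0,0],[0,0,0.9],0.4],
    [[0,0,0],[0,0,1],0.4],
    [[0,0,0],[0,0,0.7],0.4],
    [[0,0,0],[0,0,0.18],0.4]
  ]
}}

```text
time_s: 7.77
position: [0.572, -0.2138, 0.2485]
eef_rot: [-2.287, -2.152, 0.001]
wrist_force: [0.2, 0.3, -0.9]
width: 0.698
finger_force: 7.4
```

{"method": "apply_moves", "body": {
  "targets": [
    [[0,0,0],[0,0,0],0.4],
    [[0,0,0],[0,0,0],0.4]
  ]
}}

```text
time_s: 7.93
position: [0.5723, -0.2137, 0.2493]
eef_rot: [-2.282, -2.158, 0.0]
wrist_force: [-0.0, -0.1, -1.2]
width: 0.704
finger_force: 7.4
```

```bash
python3 - <<'E'
from pl import *; from m import reg
st=state(); print(st['position'],np.degrees(np.arctan2(st['eef_rot'][1],st['eef_rot'][0]))%180*2-90)
for n in('wrist','side','scene'):
  s=save(n,n+'5'); W=cloud(s)
  P=st['position'][:2]; reg(W,s['pixels'],'tile',P,.055,.175,.21,lambda c:(c.min(-1)>90))
s=dict(np.load('pics/d1.npz')); print(plane(s,np.array([[369.6,314.4],[338,342.8]]),.055))
E
```

```text
[ 0.57234558 -0.21371408  0.24931679] -3.2018718090530456
tile 26645 rect c [ 575.9 -213.3] sz [90.8 80.3] ang 86.1 mean [ 573.4 -206.1  190.8] zmed 190.8 zmax 210.0
tile 1083 rect c [ 571.2 -213.6] sz [91.8 74.6] ang 86.6 mean [ 565.5 -227.4  190. ] zmed 190.7 zmax 207.5
tile 241 rect c [ 574.7 -212.9] sz [95.6 59.6] ang 89.0 mean [ 579.2 -186.4  192.2] zmed 192.5 zmax 195.0
[[ 505.54037717 -190.79256095]
 [ 438.4479343  -186.4818446 ]]
```

{"method": "apply_moves", "body": {
  "targets": [
    [[0,0.09,0.3],[0,0,0],0.4],
    [[0,0,0.5],[0,0,0],0.4],
    [[0,0,0.6],[0,0,0],0.4],
    [[0,0,0.5],[0,0,0],0.4],
    [[0,0,0.3],[0,0,0],0.4],
    [[0,0,0.2],[0,0,0],0.4],
    [[0,0,0.1],[0,0,0],0.4],
    [[0,0,0],[0,0,0],0.4],
    [[0,0,0],[0,0,0],0.4]
  ]
}}

```text
time_s: 8.83
position: [0.5765, -0.2143, 0.1508]
eef_rot: [2.284, 2.156, 0.001]
wrist_force: [0.5, -0.2, -2.1]
width: 0.699
finger_force: 7.4
```

{"method": "apply_moves", "body": {
  "targets": [
    [[0,0,0.05],[0,0,0],0.4],
    [[0,0,0.03],[0,0,0],0.4],
    [[0,0,0],[0,0,0],0.4],
    [[0,0,0],[0,0,0],0.4]
  ]
}}

```text
time_s: 9.17
position: [0.5762, -0.2142, 0.147]
eef_rot: [2.284, 2.156, 0.0]
wrist_force: [-0.2, 0.5, -2.2]
width: 0.698
finger_force: 7.4
```

```bash
python3 - <<'E'
from pl import *
st=state(); print(st['position'],st['wrist_force'],st['finger_force'])
s=save('side','side6'); im=s['pixels'][220:400,280:520,::-1]
cv2.imwrite('pics/crop6.png',cv2.resize(im,None,fx=3,fy=3,interpolation=cv2.INTER_CUBIC))
E
```

```text
[ 0.57618419 -0.21419524  0.14698976] [-0.17637185  0.45345225 -2.17683903] 7.424413561820984
```

View pics/crop6.png

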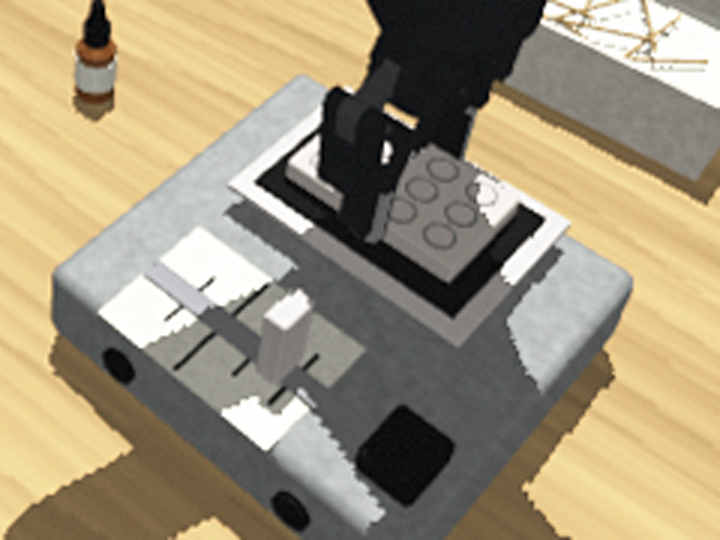

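The tile, at crop (410,205), is centred and square over the black pad and just above it. I'll lower it the last few millimetres while watching the force.

{"method": "apply_moves", "body": {
  "targets": [
    [[0,0,0.03],[0,0,0],0.4],
    [[0,0,0.03],[0,0,0],0.4],
    [[0,0,0],[0,0,0],0.4],
    [[0,0,0],[0,0,0],0.4]
  ]
}}

```text
time_s: 9.55
position: [0.5762, -0.2142, 0.1444]
eef_rot: [2.284, 2.157, 0.0]
wrist_force: [-0.0, 0.7, -1.4]
width: 0.702
finger_force: 7.5
```

{"method": "apply_moves", "body": {
  "targets": [
    [[0,0,0.03],[0,0,0],0.4],
    [[0,0,0],[0,0,0],0.4],
    [[0,0,0],[0,0,0],0.4]
  ]
}}

```text
time_s: 9.8
position: [0.5761, -0.2142, 0.1431]
eef_rot: [2.284, 2.157, 0.0]
wrist_force: [-0.1, -0.4, -0.6]
width: 0.699
finger_force: 7.6
```

{"method": "apply_moves", "body": {
  "targets": [
    [[0,0,0.02],[0,0,0],0.4],
    [[0,0,0],[0,0,0],0.41],
    [[0,0,0],[0,0,0],0.43],
    [[0,0,0],[0,0,0],0.46],
    [[0,0,0],[0,0,0],0.55],
    [[0,0,0],[0,0,0],0.7],
    [[0,0,0],[0,0,0],0.7]
  ]
}}

```text
time_s: 10.38
position: [0.5761, -0.2142, 0.1423]
eef_rot: [-2.284, -2.157, 0.0]
wrist_force: [-0.7, 0.8, -0.3]
width: 0.851
finger_force: 0.0
```

{"method": "apply_moves", "body": {
  "targets": [
    [[0,0,-0.1],[0,0,0],0.7],
    [[0,0,-0.3],[0,0,0],0.7],
    [[0,0,-0.6],[0,0,0],0.7],
    [[0,0,-0.8],[0,0,0],0.7],
    [[0,0,-0.8],[0,0,0],0.7],
    [[0,0,-0.4],[0,0,0],0.4],
    [[0,0,0],[0,0,0],0.2],
    [[0,0,0],[0,0,0],0],
    [[0,0,0],[0,0,0],0]
  ]
}}

```text
time_s: 11.13
position: [0.5759, -0.2141, 0.262]
eef_rot: [-2.284, -2.156, 0.0]
wrist_force: [0.3, 0.6, -1.0]
width: 0.496
finger_force: 0.0
```

```bash
python3 - <<'E'
from pl import *; from m import reg
st=state(); print(st['position'],st['width'],np.degrees(np.arctan2(st['eef_rot'][1],st['eef_rot'][0]))%180*2-90)
P=np.array([.576,-.214]); T=np.array([.47,-.22])
for n in('wrist','side','scene'):
  s=save(n,n+'7'); W=cloud(s)
  reg(W,s['pixels'],'tile',P,.06,.08,.095,lambda c:(c.min(-1)>70)); reg(W,s['pixels'],'tab',T,.03,.085,.11)
E
```

```text
[ 0.57592317 -0.21406162  0.26201309] 0.49608917656605434 -3.2897749800438305
tile 9174 rect c [ 576.3 -214.5] sz [91.6 60.1] ang 87.1 mean [ 576.4 -211.8   84.8] zmed 84.8 zmax 87.5
tab 694 rect c [ 471.  -220.5] sz [12.2 22. ] ang 86.4 mean [ 472.6 -219.6   96.6] zmed 98.8 zmax 101.4
tile 2048 rect c [ 574.9 -214. ] sz [91.9 61.8] ang 87.6 mean [ 572.3 -215.1   84.5] zmed 84.6 zmax 88.0
tab 225 rect c [ 468.8 -220.3] sz [12.1 22.1] ang 88.2 mean [ 466.6 -221.4   95.9] zmed 98.1 zmax 101.0
tile 433 rect c [ 577.2 -212.3] sz [94.1 60.7] ang 87.0 mean [ 581.7 -200.9   85.7] zmed 86.1 zmax 89.5
tab 59 rect c [ 471.2 -217.4] sz [14.8 24.7] ang 84.5 mean [ 472.8 -216.6   95.5] zmed 96.7 zmax 103.2
```

View pics/side7.png

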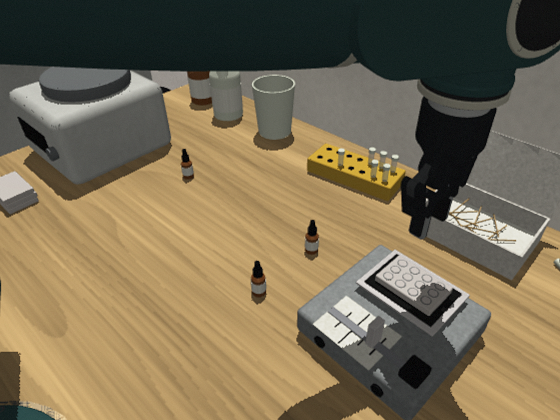

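The tile lies square on the pad at (413,280), vials undisturbed. Before gripping, I'll check the tab against the scale lines.

```bash
python3 - <<'E'
from pl import *
s=dict(np.load('pics/d1.npz'))
c=np.array([[430,293],[348,372],[348,172],[190,314],[257,162],[175,235]])/5+[300,280]
p=plane(s,c,.055); a=np.radians(-3.15); ex=np.array([np.cos(a),np.sin(a)]); ey=np.array([-ex[1],ex[0]])
print(p@ey, p@ex, 'tab d1',np.array([469.1,-220.4])@ey,'tab all',np.array([470.3,-219.8])@ey)
# wrist view
s=save('wrist','w8'); im=s['pixels'][...,::-1]
cv2.imwrite('pics/w8.png',im)
E
```

```text
[-202.84185246 -202.35883573 -162.72475731 -162.10729583 -142.52576535
 -142.64906385] [499.27126069 464.33111172 515.26064047 448.03269311 499.52158917
 464.14707004] tab d1 -194.28986768117025 tab all -193.62483400680503
```

View pics/w8.png

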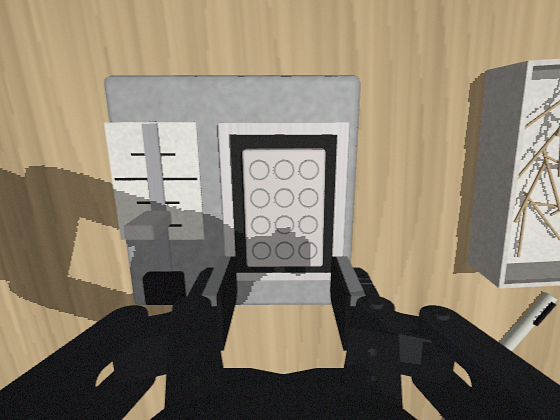

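Wrist view: tile at (285,207), centred on the pad; long line at row 179; tab at (150,230). The tab reads about 8 mm and must go to 40, so it needs a pull of about 32 mm. I'll move over the tab and turn 90° to grip it along mixer y.

{"method": "apply_moves", "body": {
  "targets": [
    [[-0.1,-0.88,0],[0,0,0],0],
    [[-0.1,-0.88,0],[0,0,0],0],
    [[-0.09,-0.87,0],[0,0,0],0],
    [[0,0,0],[0,0,1],0],
    [[0,0,0],[0,0,1],0],
    [[0,0,0],[0,0,1],0],
    [[0,0,0],[0,0,1],0],
    [[0,0,0],[0,0,1],0],
    [[0,0,0],[0,0,1],0],
    [[0,0,0],[0,0,1],0]
  ]
}}

```text
time_s: 12.17
position: [0.4703, -0.2197, 0.2618]
eef_rot: [-2.74, -1.535, 0.001]
wrist_force: [-0.3, 0.3, -0.5]
width: 0.498
finger_force: 0.0
```

{"method": "apply_moves", "body": {
  "targets": [
    [[0,0,0],[0,0,1],0],
    [[0,0,0],[0,0,1],0],
    [[0,0,0],[0,0,1],0],
    [[0,0,0],[0,0,1],0],
    [[0,0,0],[0,0,1],0],
    [[0,0,0],[0,0,1],0],
    [[0,0,0],[0,0,1],0],
    [[0,0,0],[0,0,1],0],
    [[0,0,0],[0,0,1],0],
    [[0,0,0],[0,0,1],0]
  ]
}}

```text
time_s: 13.0
position: [0.4703, -0.2197, 0.2618]
eef_rot: [-3.1, -0.505, 0.001]
wrist_force: [-0.0, 0.3, -0.4]
width: 0.5
finger_force: 0.0
```

{"method": "apply_moves", "body": {
  "targets": [
    [[0,0,0],[0,0,1],0],
    [[0,0,0],[0,0,1],0],
    [[0,0,0],[0,0,1],0],
    [[0,0,0],[0,0,1],0],
    [[0,0,0],[0,0,1],0],
    [[0,0,0],[0,0,0.5],0],
    [[0,0,0.5],[0,0,0],0],
    [[0,0,0.5],[0,0,0],0],
    [[0,0,0],[0,0,0],0],
    [[0,0,0],[0,0,0],0]
  ]
}}

```text
time_s: 13.83
position: [0.4701, -0.2195, 0.2216]
eef_rot: [-3.139, 0.09, 0.003]
wrist_force: [0.2, 0.4, 0.9]
width: 0.5
finger_force: 0.0
```

```bash
python3 - <<'E'
from pl import *; from m import reg
st=state(); print(st['position'],st['width'],np.degrees(np.arctan2(st['eef_rot'][1],st['eef_rot'][0]))%180*2-90,st['q'])
T=np.array([.47,-.22])
for n in('wrist','side'):
  s=save(n,n+'9'); W=cloud(s); reg(W,s['pixels'],'tab',T,.03,.09,.11)
E
```

```text
[ 0.47010265 -0.21952821  0.22159986] 0.4997783086328425 266.71206482956103 [-4.86041521e-01 -1.94148249e-01  1.87652563e+00 -2.58619286e-05
  1.46142950e+00  1.14214295e+00]
tab 716 rect c [ 470.7 -221.6] sz [11.6 21.8] ang 86.8 mean [ 471.8 -221.5   98.7] zmed 99.1 zmax 101.1
tab 190 rect c [ 469.5 -220.4] sz [12.4 22.9] ang 86.4 mean [ 467.3 -221.1   97.4] zmed 98.6 zmax 100.9
```

{"method": "apply_moves", "body": {
  "targets": [
    [[0,0.03,0.4],[0,0,0],0],
    [[0,0,0.5],[0,0,0],0],
    [[0,0,0.5],[0,0,0],0],
    [[0,0,0.3],[0,0,0],0],
    [[0,0,0.2],[0,0,0],0],
    [[0,0,0.06],[0,0,0],0],
    [[0,0,0],[0,0,0],0],
    [[0,0,0],[0,0,0],0]
  ]
}}

```text
time_s: 14.6
position: [0.4707, -0.2211, 0.145]
eef_rot: [3.14, -0.09, 0.002]
wrist_force: [-0.1, -0.2, -0.2]
width: 0.498
finger_force: 0.0
```

{"method": "apply_moves", "body": {
  "targets": [
    [[0,0,0],[0,0,0],-0.5],
    [[0,0,0],[0,0,0],-0.6],
    [[0,0,0],[0,0,0],-0.7],
    [[0,0,0],[0,0,0],-0.74],
    [[0,0,0],[0,0,0],-0.76],
    [[0,0,0],[0,0,0],-0.76]
  ]
}}

```text
time_s: 15.1
position: [0.4706, -0.2209, 0.1445]
eef_rot: [3.14, -0.09, 0.001]
wrist_force: [-1.1, 1.8, 7.5]
width: 0.137
finger_force: 19.7
```

{"method": "apply_moves", "body": {
  "targets": [
    [[0,-0.1,0],[0,0,0],-0.76],
    [[0,-0.15,0],[0,0,0],-0.76],
    [[0,-0.15,0],[0,0,0],-0.76],
    [[0,-0.15,0],[0,0,0],-0.76],
    [[0,-0.15,0],[0,0,0],-0.76],
    [[0,-0.11,0],[0,0,0],-0.76],
    [[0,0,0],[0,0,0],-0.76],
    [[0,0,0],[0,0,0],-0.76]
  ]
}}

```text
time_s: 15.77
position: [0.4724, -0.1883, 0.1445]
eef_rot: [3.14, -0.09, 0.001]
wrist_force: [-1.1, 1.6, 6.9]
width: 0.138
finger_force: 20.1
```

```bash
python3 - <<'E'
from pl import *; from m import reg
st=state(); a=np.radians(-3.15); print(st['position'],st['wrist_force'],st['position'][:2]@[-np.sin(a),np.cos(a)])
for n in('wrist','side'):
  s=save(n,n+'10'); W=cloud(s); reg(W,s['pixels'],'tab',np.array([.472,-.189]),.03,.092,.103,lambda c:c.min(-1)>60)
  reg(W,s['pixels'],'tile',np.array([.576,-.214]),.06,.08,.095,lambda c:(c.min(-1)>70))
E
```

```text
[ 0.47238581 -0.18833302  0.14450605] [-1.07276401  1.64195479  6.86338432] -0.1620907783772962
tab 2118 rect c [ 472.4 -192.9] sz [32.8 23. ] ang 87.1 mean [ 475.7 -189.9   98.6] zmed 99.1 zmax 103.0
tile 26274 rect c [ 562.3 -214.1] sz [92.1 32.8] ang 86.8 mean [ 562.7 -213.8   84.8] zmed 84.8 zmax 87.6
tab 135 rect c [ 464.5 -185.7] sz [29.3 19.1] ang 50.0 mean [ 463.9 -188.    97.9] zmed 98.2 zmax 102.7
tile 1729 rect c [ 574.8 -214.8] sz [91.2 61.6] ang 86.9 mean [ 575.2 -223.9   84.6] zmed 84.7 zmax 88.2
```

{"method": "apply_moves", "body": {
  "targets": [
    [[0,0,0],[0,0,0],-0.7],
    [[0,0,0],[0,0,0],-0.5],
    [[0,0,0],[0,0,0],-0.2],
    [[0,0,0],[0,0,0],-0.1],
    [[0,0,-0.3],[0,0,0],-0.1],
    [[0,0,-0.7],[0,0,0],-0.1],
    [[0,0,-0.9],[0,0,0],-0.1],
    [[0,0,-0.9],[0,0,0],-0.1],
    [[0,0,-0.5],[0,0,0],-0.1],
    [[0,0,0],[0,0,0],-0.1]
  ]
}}

```text
time_s: 16.7
position: [0.473, -0.1889, 0.2821]
eef_rot: [3.137, -0.09, 0.01]
wrist_force: [0.3, 0.3, -0.3]
width: 0.45
finger_force: 0.0
```

```bash
python3 - <<'E'
from pl import *; from m import reg
st=state(); print(st['position'],st['wrist_force'])
e=np.array([.05495,.9985])
for n in('wrist','side','scene'):
  s=save(n,n+'11'); W=cloud(s); reg(W,s['pixels'],'tab',np.array([.472,-.189]),.035,.09,.105)
  reg(W,s['pixels'],'tile',np.array([.576,-.214]),.06,.08,.095,lambda c:(c.min(-1)>70))
s=dict(np.load('pics/side11.npz')); im=s['pixels'][240:400,290:500,::-1]
cv2.imwrite('pics/crop11.png',cv2.resize(im,None,fx=3.5,fy=3.5,interpolation=cv2.INTER_CUBIC))
E
```

```text
[ 0.47298462 -0.18890392  0.28209931] [ 0.31727491  0.3149055  -0.25150482]
tab 461 rect c [ 472.2 -190.3] sz [11.8 21.9] ang 86.7 mean [ 473.1 -190.2   98.6] zmed 99.0 zmax 101.2
tile 10877 rect c [ 576. -215.] sz [92.  59.9] ang 87.5 mean [ 576.6 -214.9   84.7] zmed 84.8 zmax 87.6
tab 172 rect c [ 470.4 -189.1] sz [12.9 23.3] ang 89.5 mean [ 468.8 -189.9   97.5] zmed 98.7 zmax 101.6
tile 2140 rect c [ 574.9 -214. ] sz [93.  62.5] ang 86.1 mean [ 572.2 -216.4   84.5] zmed 84.6 zmax 88.0
tab 49 rect c [ 472.6 -186.8] sz [12.9 23. ] ang 81.7 mean [ 474.2 -185.5   97.1] zmed 98.6 zmax 102.3
tile 515 rect c [ 576.7 -212. ] sz [95.9 61.4] ang 86.4 mean [ 579.7 -208.1   85.9] zmed 86.3 zmax 89.2
```

View pics/crop11.png

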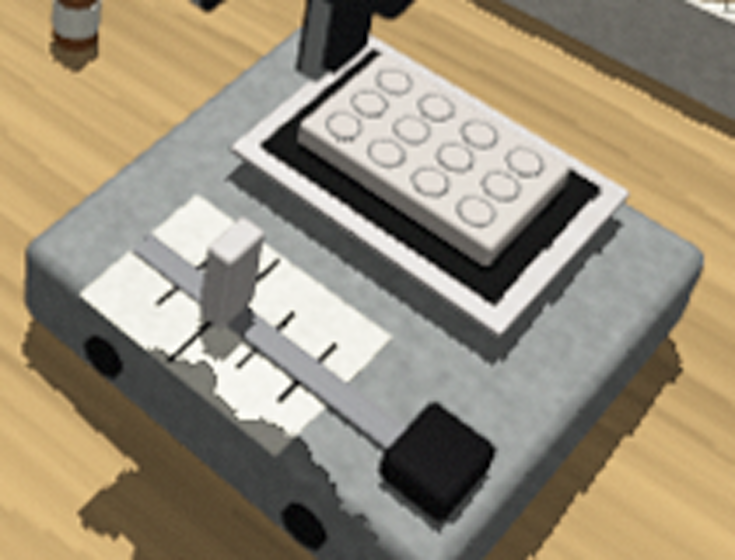

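The tab, at crop (230,290), stands on the long line, within about 1 mm by measurement. The tile lies centred and square on the pad, and the arm is clear.

{"method": "apply_moves", "body": {
  "targets": [
    [[0,0,0],[0,0,0],-0.1],
    [[0,0,0],[0,0,0],-0.1],
    [[0,0,0],[0,0,0],-0.1],
    [[0,0,0],[0,0,0],-0.1]
  ]
}}

```text
time_s: 17.18
position: [0.4721, -0.1885, 0.2753]
eef_rot: [-3.14, 0.09, 0.001]
wrist_force: [-0.1, -0.5, 0.3]
width: 0.451
finger_force: 0.0
```

```bash
python3 -c "
from plant import ticket; print(ticket.job_done())"
```

```text
the job is handed in; nothing more can be done
None
```

I handed the job in at about 17 s: the tile lies wells up and square, within about 2 mm of the pad's middle, the timer tab is within about 2 mm of the long line, and the vials I could see look undisturbed; the tile squeeze briefly read 14.5 N before I eased it to about 7.5 N, and no verdict came back.

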